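# Shut the balance's draught shield and hold in its recessed calibration button

### The job

Get the balance ready and start its calibration: fold down the two open flaps of the draught shield, the left one (as seen from the robot) first and then the right one so that its blue lip laps over the left, until both are fully shut. Then take the orange stylus out of the tool rack, reach its thin end down through the small black-ringed hole in the balance's front panel and press the recessed red button fully in. Finish while still gripping the stylus and holding the button in; leave the brass weight on the pan, the other two drivers in the rack and the brown bottle undisturbed.

Things in the scene. Friction and masses are not known exactly. Their poses are not given: they have to be found in the camera images.
- balance: White balance, fixed. Housing 280 (x) by 200 (y) mm, top 65 mm above the bench. Origin: centre of its underside at bench height; x from its front (low panel with display, keys and hole, x -140 to -50) to its back, y to the robot's left, z up. Behind the panel a shield of clear panes, x -45 to 135, y -90 to 90, its open top 165 mm above the bench, shut by two flaps.
- left_flap (a joint): Left (+y) clear flap, 184 mm along x, 89 mm hinge to free edge, 4 mm thick; black tab 14 mm high on its outer face near the front end (53 to 83 mm before mid-length). Rad: 0 shut, level on the shield; 1.57 upright; 1.95 leaning out. Starts open. Soft hinge: stays put near upright, under 0.5 N at the edge moves it; below about 0.9 rad it sinks shut by itself in about 3 s.
- left_flap_hinge (a point): Middle of the left flap's hinge line, 165 mm above the bench on the left wall of the shield (balance x 45, y 90 mm). Axes as the flap's: x along the hinge line towards the balance's back; when shut, y and z as the balance's.
- left_flap_edge (a point): Middle of the free edge of the left flap, on its outer (when shut, upper) face, 89 mm from the hinge.
- right_flap (a joint): Right (-y) flap, mirror of the left: same size, tab, hinge behaviour and values (0 shut, 1.57 upright, up to 1.95). Along its free edge, on the outer face, a blue lip 16 mm wide and 3 mm thick laps 8 mm over the left flap when both are shut, which is why it is shut last.
- right_flap_hinge (a point): Middle of the right flap's hinge line, 165 mm above the bench on the right wall of the shield (balance x 45, y -90 mm).
- right_flap_edge (a point): Middle of the free edge of the right flap, on its outer (when shut, upper) face, 89 mm from the hinge.
- cal_hole (a point): Centre of the mouth of the round calibration hole (black ring), 14 mm across, 36 mm deep, straight down into the front panel, level with its top (65 mm above the bench) at balance x -98, y -60 mm. The red button, 11 mm across, stands in it with its top 20 mm below the mouth. Too narrow for a finger.
- cal_button (a joint): Travel of the red button in m: 0 = out, 0.005 = fully in (straight down). Spring: about 1.2 N to start, 5.2 N when fully in; comes back out when let go.
- stylus: Orange-handled stylus, 150 mm long, about 40 g, loose, upright in one of the rack's three places. Origin: the tip of its thin steel end (in the rack 15 mm above the bench); z runs from the tip along it to the handle. Round rod 5 mm across from 0 to 70 mm, then a round handle 16 mm across from 70 to 150 mm.
- stylus_grip (a point): Point on the stylus's axis in the middle of its handle, 115 mm from the tip: a good place to grip.
- tool_rack: Blue steel rack, fixed: plate 60 (x) by 190 (y) mm, 8 mm thick, top 85 mm above the bench, on two end legs and a base plate 90 by 190 mm. Origin: centre of its underside at bench height; z up. Three 8 mm holes at y -60, 0, 60 mm hold the tools: thin ends hang in them, handles stand on the plate. Which tool stands where changes.
- screwdriver: Black-handled driver (handle 18 mm across), same lengths as the stylus, in the rack. Origin at its tip. To be left in place.
- hex_driver: Green-handled driver (handle 18 mm across), same lengths as the stylus, in the rack. Origin at its tip. To be left in place.
- cal_weight: Brass 200 g calibration weight, 32 mm across and 44 mm tall, standing on the pan inside the shield. Origin: centre of its underside. To be left in place.
- reagent_bottle: Brown glass bottle with blue cap, 60 mm across, 130 mm tall, standing on the bench to the left of the balance. Origin: centre of its underside. To be left in place.

How it is judged:
By the outcome, as a careful person would: the job done as asked, in the order asked, and still so for the second after the job is handed in, while the arm keeps its last pose, push and grip.
It also fails if it takes over 61 s, if anything falls off the work surface, if the arm or the gripper's body presses on something with over 40 N, if the wrist force passes 120 N, or if a joint passes its speed limit or range.

### The arm

A 7-joint arm with a two-finger parallel gripper is mounted at the origin on the work surface. World frame = base frame: x ahead of the robot, y to its left, z up, the work surface at z = 0. Lengths are in m, angles in rad, forces in N, time in s.
With the tool pointing down it reaches from about 0.4 to 0.85 m from the base axis. Payload 4.5 kg.
Tool frame: the origin (TCP) lies midway between the tips of the shut fingers; the grasp point (between the pads) lies 19 mm behind it; z points along the fingers, y is the line along which they close (so a half turn about z gives the same grasp; the last joint's range is limited). The gripper opens to 88 mm and grips with 3 to 60 N. Pads are 18 mm wide; open, the fingers measure 123 mm over their backs; the gripper's body (75 mm by 187 mm) begins 45 mm behind the grasp point.
Start: joints at [1.273, 0.689, -0.195, 1.565, 0.157, 0.902, -0.215], TCP at [0.204, -0.591, 0.239] pointing down, gripper open.
Joint ranges: [-3.01, 3.01], [-0.46, 2.08], [-1.47, 1.51], [0.13, 2.56], [-1, 4.14], [0.04, 2.09], [-2.66, 2.66]. Speed limits (rad/s): [2.57, 2.57, 3.14, 3.14, 3.14, 3.14, 3.14].

### API

Orientations are given as a unit quaternion [x, y, z, w].
In Python, from plant import r gives the robot as it stands.
- The arm moves only by the tool carry_out, never from a script. Its argument "plan" is a list of rows, each an object with "rot": the turn, a rotation vector about the tool's x, y, z in rad, a list of three; "xyz": the shift along the tool's x, y, z in m, a list of three; "grip": the closure in counts, from 0 (fully open) to 255 (shut). In form: [{"rot": [wx, wy, wz], "xyz": [dx, dy, dz], "grip": grip}, ...]. A call has 1 to 8 rows; each row is the pose to reach, as a shift and turn from the pose commanded when the call began, along the tool's axes at that moment; what a row does not reach only later rows make up. A row lasts 1/12 s, in which the tool goes at most 41.7 mm and 7.16 degrees, less where a joint would pass 70% of its speed; a pose out of reach is approached as far as the arm can. A call with a gripper value outside its range is refused whole. The fingers move at their own pace and stop on an object; "squeeze" is the grip in N (left out, the last holds). Time passes only in rows, so rows that repeat a pose let the fingers close. It gives the time, the measured TCP pose, the force, the opening and the grip force at its end, in the units of the state.
- r.get_state(): the state, without advancing time (a new reading comes with each control period).
- r.snapshot(name): name is "side" or "top" or "wrist"; returns the picture (420x560x3 uint8, red, green, blue); there is no depth.
- r.camera_params(name): a dict with "fx", "fy", "cx", "cy" (pixels), "position" and "attitude" of the camera in the world; the wrist camera has in their place "hand_eye" (4x4, takes a point from camera to tool coordinates, whose origin is the TCP and whose axes are the flange's). Camera axes: x right, y down, z forward; pixel columns grow to the right and rows downward; lengths in m; the calibration is good to about 2 mm. A picture is of the moment at which its call begins: read the wrist's pose just before it. camera_params takes no time and is no camera call.
- r.finish_job(): hands the job in; it is judged then, once.
The state is a dict: "clock": time; "q": joint angles; "qd": joint speeds; "joint_torque": joint torques, N m; "tool_pos": TCP position; "eef_rot": TCP orientation; "contact_force": force on the tool from outside, world axes, zero at the start; "moment": the same for the moment, N m; "opening": opening from 0.0 (shut) to 1.0 (fully open); "finger_force": force on a finger pad.
Only numpy, scipy, OpenCV 4.12 (cv2) and the standard library are available. Lean on these libraries where they do the work, as an engineer would, in place of code of your own. Each camera call takes 0.05 s, during which the arm holds its last target. There are 200 camera calls.

## Working session

There is one attempt and no reset: what is moved stays moved. The work goes in short steps, Python scripts to look and compute and a tool call to move; the robot and the scene stay as the last step left them, time stands still between calls to the robot, and variables do not carry over. Pictures are saved under pics/ and viewed, at most 10 in all, crops included, and the job is handed in when it is done.

Besides the shell and the picture viewer there is one more tool, called after "Emit:" as name([rows], argument=value, ...), one row to a line, values as JSON. carry_out: Moves the arm, as the interface text tells. Its arguments: {"type":"object","properties":{"plan":{"type":"array"},"squeeze":{"type":"number"}},"required":["plan"]}

```bash
mkdir -p pics; ls; python3 - <<'E'
from plant import r
import cv2
print(r.get_state())
for n in("side","top","wrist"):
    print(n,r.camera_params(n))
for n in("side","top"):
    cv2.imwrite(f"pics/{n}0.png",r.snapshot(n)[:,:,::-1])
E
```

```text
pics
{'clock': 0.0, 'q': array([ 1.27281053,  0.68994745, -0.1945074 ,  1.56632772,  0.15732954,
        0.90251756, -0.21512049]), 'qd': array([-0.0002429 , -0.00149782, -0.00022126, -0.00065063, -0.00049963,
       -0.00054021, -0.00237056]), 'joint_torque': array([ 5.91103490e-04, -5.27551317e+01, -1.26679312e+00, -1.53427273e+01,
       -5.26854582e-02,  6.61531580e-03,  1.83748780e-04]), 'tool_pos': array([ 0.2033199 , -0.590342  ,  0.23793703]), 'eef_rot': array([ 9.86264693e-01,  1.65170031e-01, -2.29439923e-04, -8.73329785e-04]), 'contact_force': array([-0.73384015,  0.37225063,  1.1202985 ]), 'moment': array([ 0.01622583,  0.03795581, -0.00678998]), 'finger_force': 0.0, 'opening': 1.0016989149590663}
side {'fx': 465.3958473478576, 'fy': 465.3958473478576, 'cx': 282.13170502758464, 'cy': 208.46656555408825, 'position': array([ 0.48461334, -0.87084916,  0.74488592]), 'attitude': array([ 0.88788997, -0.03408852,  0.02632463, -0.45803536])}
top {'fx': 439.2616052896617, 'fy': 439.2616052896617, 'cx': 277.87125368289014, 'cy': 213.90853243609317, 'position': array([0.36596581, 0.02065853, 1.40580819]), 'attitude': array([ 0.70577587, -0.70466697,  0.04969436, -0.05343544])}
wrist {'fx': 300.7372706734293, 'fy': 300.7372706734293, 'cx': 278.6415794943307, 'cy': 213.70310920866746, 'hand_eye': array([[ 5.93268791e-05, -9.51564154e-01, -3.07450250e-01,
         7.94123560e-02],
       [ 9.99999773e-01, -1.49929857e-04,  6.56999767e-04,
         3.89160827e-04],
       [-6.71273400e-04, -3.07450219e-01,  9.51563930e-01,
        -1.46073474e-01],
       [ 0.00000000e+00,  0.00000000e+00,  0.00000000e+00,
         1.00000000e+00]])}
```

View pics/side0.png

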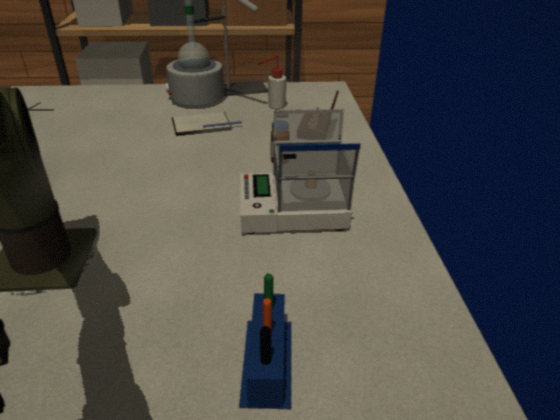

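View pics/top0.png

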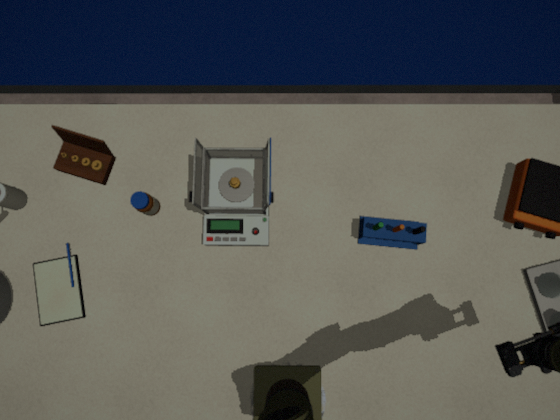

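The side view shows the balance with its ring near (257,205), and the rack with green, orange and black handles at (268,280), (267,312) and (266,345). In the top view the balance is around (236,195) with both flaps open, the bottle is at (143,202), and the orange handle is at (402,228).

```bash
cat > h.py <<'E'
import numpy as np, cv2
from scipy.spatial.transform import Rotation as R
from plant import r
def cam(n):
    p=r.camera_params(n)
    if n=="wrist":
        s=r.get_state(); T=np.eye(4); T[:3,:3]=R.from_quat(s["eef_rot"]).as_matrix(); T[:3,3]=s["tool_pos"]
        T=T@p["hand_eye"]; return p,T[:3,:3],T[:3,3]
    return p,R.from_quat(p["attitude"]).as_matrix(),np.array(p["position"])
def ray(c,uv):
    p,M,o=c; d=M@np.array([(uv[0]-p["cx"])/p["fx"],(uv[1]-p["cy"])/p["fy"],1]); return o,d/np.linalg.norm(d)
def onz(c,uv,z):
    o,d=ray(c,uv); return o+d*(z-o[2])/d[2]
def two(r1,r2):
    (a,d),(b,e)=r1,r2
    s=np.linalg.lstsq(np.c_[d,-e],b-a,rcond=None)[0]; p,q=a+s[0]*d,b+s[1]*e
    return (p+q)/2,np.linalg.norm(p-q)
def proj(c,P):
    p,M,o=c; v=M.T@(np.asarray(P)-o); return np.array([p["fx"]*v[0]/v[2]+p["cx"],p["fy"]*v[1]/v[2]+p["cy"]])
def blobs(im,lo,hi,amin=8):
    m=cv2.inRange(cv2.cvtColor(im,cv2.COLOR_RGB2HSV),lo,hi); n,_,st,c=cv2.connectedComponentsWithStats(m)
    return [(st[i].tolist(),c[i].round(1).tolist()) for i in range(1,n) if st[i][4]>=amin]
E
python3 - <<'E'
from h import *
t=cv2.imread("pics/top0.png");s=cv2.imread("pics/side0.png")
a=cv2.resize(t[130:255,180:290],None,fx=4.8,fy=4.8,interpolation=cv2.INTER_CUBIC)
cv2.imwrite("pics/topc.png",a)
for n,im in(("top",t),("side",s)):
    for nm,lo,hi in(("orange",(5,180,90),(16,255,255)),("green",(55,120,30),(80,255,200))):
        print(n,nm,[b for b in blobs(im[:,:,::-1].copy(),lo,hi)])
    m=cv2.inRange(cv2.cvtColor(im,cv2.COLOR_BGR2HSV),(100,150,60),(120,255,255))
    roi=(slice(195,260),slice(340,440)) if n=="top" else (slice(285,410),slice(225,300))
    cs=cv2.findContours(m[roi],0,2)[0]; c=max(cs,key=cv2.contourArea)
    print(n,"rack",cv2.minAreaRect(c+np.array([[roi[1].start,roi[0].start]])))
E
```

```text
top orange [([513, 210, 47, 22, 399], [536.6, 220.5]), ([400, 225, 4, 4, 12], [401.2, 226.3])]
top green [([210, 220, 29, 10, 201], [223.8, 224.5]), ([378, 222, 5, 6, 25], [380.1, 224.4])]
top rack ((391.88360595703125, 232.81790161132812), (66.53775787353516, 26.65394401550293), 5.572197437286377)
side orange [([264, 298, 7, 27, 140], [266.6, 310.1])]
side green [([185, 6, 8, 8, 57], [188.6, 9.7]), ([256, 176, 13, 18, 185], [262.0, 185.0]), ([264, 274, 9, 26, 162], [268.1, 286.3])]
side rack ((264.85760498046875, 350.7810974121094), (38.86164093017578, 114.38243865966797), 5.617580890655518)
```

View pics/topc.png

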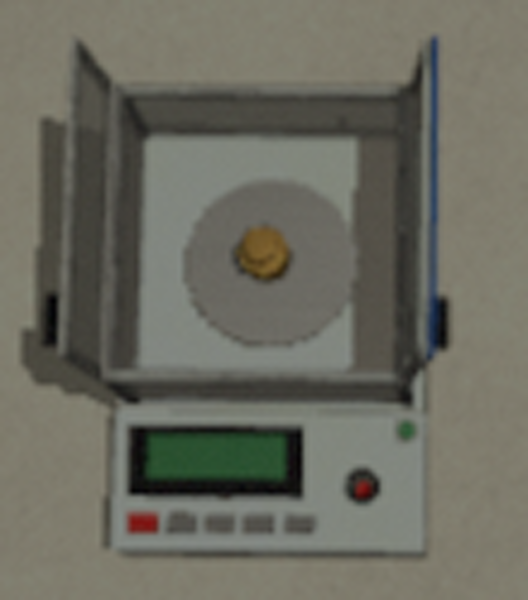

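The crop puts the hole at full-image (255.2,231.3), the panel's front corners at (203.3,245) and (268.3,245), and the black tabs at about (190,196) and (272,197).

```bash
python3 - <<'E'
from h import *
np.set_printoptions(precision=4,suppress=True)
c=cam("top");cs=cam("side")
f=lambda x,y:(x/4.8+180-.4,y/4.8+130-.4)
P=[onz(c,f(*p),.065) for p in((112,550),(424,550),(361,486))]
for n,p in zip("FL FR hole".split(),P):print(n,p)
d=P[0]-P[1];yaw=np.arctan2(-d[0],d[1]);print("yaw",yaw,np.linalg.norm(d[:2]))
ex=np.array([np.cos(yaw),np.sin(yaw),0]);ey=np.array([-ex[1],ex[0],0])
for nm,P0 in(("from hole",P[2]+.098*ex+.06*ey),("from corners",(P[0]+P[1])/2+.14*ex)):
    print(nm,P0)
P0=(P[2]+.098*ex+.06*ey); 
print("hole in side",proj(cs,P[2]), "side(257,205)->",onz(cs,(257,205),.065))
print("orange",two(ray(c,(401.2,226.3)),ray(cs,(266.6,302))),onz(c,(401.2,226.3),.165))
print("green",onz(c,(380.1,224.4),.165))
# flap edges, front/back corner: intersect top ray with plane x=const in balance
B=lambda p:np.array([(p-P0)@ex,(p-P0)@ey,p[2]])
for nm,uv,bx in(("L front edge",(62,355),-.047),("L back edge",(77,42),.137),("R front edge",(432,358),-.047),("R back edge",(434,40),.137)):
    o,dd=ray(c,f(*uv)); t=(bx-(o-P0)@ex)/(dd@ex); print(nm,B(o+t*dd))
for nm,uv in(("R side f",(279.5,147)),("R side b",(357,147))):
    o,dd=ray(cs,uv); t=(-.09-(o-P0)@ey)/(dd@ey); print(nm,B(o+t*dd))
E
```

```text
FL [0.4693 0.2569 0.065 ]
FR [0.4696 0.0581 0.065 ]
hole [0.5105 0.0986 0.065 ]
yaw 0.0015507234019946014 0.19873180397110285
from hole [0.6084 0.1588 0.065 ]
from corners [0.6094 0.1577 0.065 ]
hole in side [255.8151 205.6464] side(257,205)-> [0.5136 0.1013 0.065 ]
orange (array([ 0.5138, -0.3236,  0.1622]), np.float64(0.0003544904591305723)) [ 0.5132 -0.3228  0.165 ]
green [ 0.5186 -0.2631  0.165 ]
L front edge [-0.047   0.0935  0.2637]
L back edge [0.137  0.0936 0.2469]
R front edge [-0.047  -0.1097  0.2533]
R back edge [ 0.137  -0.1102  0.2497]
R side f [-0.0423 -0.09    0.2463]
R side b [ 0.1374 -0.09    0.2409]
```

Emit:
carry_out([
  {"rot":[0,0,-0.12],"xyz":[0.01,-0.01,-0.04],"grip":255},
  {"rot":[0,0,-0.24],"xyz":[0.03,-0.03,-0.07],"grip":255},
  {"rot":[0,0,-0.36],"xyz":[0.05,-0.05,-0.1],"grip":255},
  {"rot":[0,0,-0.48],"xyz":[0.075,-0.075,-0.12],"grip":255},
  {"rot":[0,0,-0.6],"xyz":[0.105,-0.105,-0.12],"grip":255},
  {"rot":[0,0,-0.72],"xyz":[0.13,-0.13,-0.12],"grip":255},
  {"rot":[0,0,-0.84],"xyz":[0.16,-0.16,-0.12],"grip":255},
  {"rot":[0,0,-0.96],"xyz":[0.19,-0.19,-0.12],"grip":255},
], squeeze=30)

```text
clock: 0.77
tool_pos: [0.3207, -0.349, 0.3587]
eef_rot: [0.797, 0.604, -0.0, 0.0]
contact_force: [0.9, 0.1, -0.3]
opening: 0.419
finger_force: 0.0
```

Emit:
carry_out([
  {"rot":[0,0,-0.1],"xyz":[0.041,0.007,0],"grip":255},
  {"rot":[0,0,-0.2],"xyz":[0.082,0.014,0],"grip":255},
  {"rot":[0,0,-0.279],"xyz":[0.123,0.021,0],"grip":255},
  {"rot":[0,0,-0.279],"xyz":[0.164,0.028,0],"grip":255},
  {"rot":[0,0,-0.279],"xyz":[0.205,0.035,0],"grip":255},
  {"rot":[0,0,-0.279],"xyz":[0.246,0.043,0],"grip":255},
  {"rot":[0,0,-0.279],"xyz":[0.287,0.051,0],"grip":255},
  {"rot":[0,0,-0.279],"xyz":[0.328,0.059,0],"grip":255},
])

```text
clock: 1.43
tool_pos: [0.4678, -0.0503, 0.3586]
eef_rot: [0.707, 0.707, -0.0, 0.0]
contact_force: [0.9, -0.7, -0.0]
opening: 0.005
finger_force: 0.0
```

Emit:
carry_out([
  {"rot":[0,0,0],"xyz":[0.036,0.017,0],"grip":255},
  {"rot":[0,0,0],"xyz":[0.072,0.034,0],"grip":255},
  {"rot":[0,0,0],"xyz":[0.108,0.051,0],"grip":255},
  {"rot":[0,0,0],"xyz":[0.144,0.068,0],"grip":255},
  {"rot":[0,0,0],"xyz":[0.18,0.085,0],"grip":255},
  {"rot":[0,0,0],"xyz":[0.216,0.102,0],"grip":255},
  {"rot":[0,0,0],"xyz":[0.252,0.119,0],"grip":255},
  {"rot":[0,0,0],"xyz":[0.288,0.136,0],"grip":255},
])

```text
clock: 2.1
tool_pos: [0.6039, 0.2375, 0.3581]
eef_rot: [0.707, 0.707, -0.001, 0.0]
contact_force: [1.7, 0.9, -0.3]
opening: 0.005
finger_force: 0.0
```

Emit:
carry_out([
  {"rot":[0,0,0],"xyz":[0.035,0.017,0],"grip":255},
  {"rot":[0,0,0],"xyz":[0.07,0.03,0],"grip":255},
  {"rot":[0,0,0],"xyz":[0.075,0.03,0.035],"grip":255},
  {"rot":[0,0,0],"xyz":[0.075,0.03,0.07],"grip":255},
  {"rot":[0,0,0],"xyz":[0.075,0.03,0.105],"grip":255},
  {"rot":[0,0,0],"xyz":[0.075,0.03,0.125],"grip":255},
  {"rot":[0,0,0],"xyz":[0.075,0.03,0.125],"grip":255},
])

```text
clock: 2.68
tool_pos: [0.6308, 0.3085, 0.2273]
eef_rot: [0.707, 0.707, -0.006, -0.001]
contact_force: [-1.4, -0.6, -0.6]
opening: 0.006
finger_force: 0.0
```

Emit:
carry_out([
  {"rot":[0,0,0],"xyz":[-0.025,0,0],"grip":255},
  {"rot":[0,0,0],"xyz":[-0.04,0,0],"grip":255},
  {"rot":[0,0,0],"xyz":[-0.052,0,0],"grip":255},
  {"rot":[0,0,0],"xyz":[-0.064,0,0],"grip":255},
  {"rot":[0,0,0],"xyz":[-0.076,0,0.002],"grip":255},
  {"rot":[0,0,0],"xyz":[-0.088,0,0.006],"grip":255},
  {"rot":[0,0,0],"xyz":[-0.1,0,0.012],"grip":255},
  {"rot":[0,0,0],"xyz":[-0.11,0,0.02],"grip":255},
])

```text
clock: 3.35
tool_pos: [0.6339, 0.1996, 0.2136]
eef_rot: [0.707, 0.707, 0.0, 0.0]
contact_force: [0.7, 0.4, -0.1]
opening: 0.006
finger_force: 0.2
```

Emit:
carry_out([
  {"rot":[0,0,0],"xyz":[-0.005,0,0.006],"grip":255},
  {"rot":[0,0,0],"xyz":[-0.01,0,0.012],"grip":255},
  {"rot":[0,0,0],"xyz":[-0.01,0,0.012],"grip":255},
])

```text
clock: 3.6
tool_pos: [0.6329, 0.1889, 0.1996]
eef_rot: [0.708, 0.707, -0.002, -0.0]
contact_force: [-0.4, -0.5, -0.2]
opening: 0.002
finger_force: 0.0
```

```bash
python3 - <<'E'
from h import *
print(r.get_state()["contact_force"])
a=r.snapshot("side")[95:240,220:380];b=r.snapshot("top")[130:255,180:290]
z=lambda i,w:cv2.resize(i[:,:,::-1],w,interpolation=cv2.INTER_CUBIC)
cv2.imwrite("pics/l1.png",np.hstack([z(a,(420,380)),z(b,(334,380))]))
E
```

```text
[-0.37630352 -0.49742706 -0.18781845]
```

View pics/l1.png

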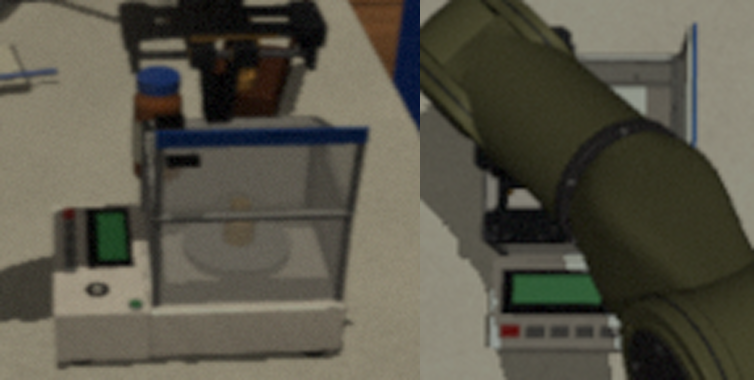

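The picture shows the fingers over the left opening pushing the flap, which is leaning inward. The right flap is still open, with its blue lip on top. I'll follow the left flap down, then go round.

Emit:
carry_out([
  {"rot":[0,0,0],"xyz":[-0.003,0,0.006],"grip":255},
  {"rot":[0,0,0],"xyz":[-0.006,0,0.012],"grip":255},
  {"rot":[0,0,0],"xyz":[-0.006,0,0.018],"grip":255},
  {"rot":[0,0,0],"xyz":[-0.006,0,0.022],"grip":255},
  {"rot":[0,0,0],"xyz":[-0.006,0,0.024],"grip":255},
  {"rot":[0,0,0],"xyz":[-0.006,0,0.026],"grip":255},
  {"rot":[0,0,0],"xyz":[-0.006,0,0.026],"grip":255},
])

```text
clock: 4.28
tool_pos: [0.6334, 0.1851, 0.1753]
eef_rot: [0.707, 0.707, -0.0, -0.0]
contact_force: [-0.0, -0.3, -0.6]
opening: 0.008
finger_force: 0.0
```

Emit:
carry_out([
  {"rot":[0,0,0],"xyz":[0,0,-0.04],"grip":255},
  {"rot":[0,0,0],"xyz":[0,0,-0.08],"grip":255},
  {"rot":[0,0,0],"xyz":[0,0,-0.12],"grip":255},
  {"rot":[0,0,0],"xyz":[-0.02,0,-0.15],"grip":255},
  {"rot":[0,0,0],"xyz":[-0.06,0,-0.15],"grip":255},
  {"rot":[0,0,0],"xyz":[-0.1,0,-0.15],"grip":255},
  {"rot":[0,0,0],"xyz":[-0.14,0,-0.15],"grip":255},
  {"rot":[0,0,0],"xyz":[-0.18,0,-0.15],"grip":255},
])

```text
clock: 4.95
tool_pos: [0.6335, 0.0034, 0.3264]
eef_rot: [0.707, 0.707, 0.0, 0.001]
contact_force: [0.5, -0.6, 0.6]
opening: 0.006
finger_force: 0.0
```

Emit:
carry_out([
  {"rot":[0,0,0],"xyz":[-0.02,0,0],"grip":255},
  {"rot":[0,0,0],"xyz":[-0.02,0,0.03],"grip":255},
  {"rot":[0,0,0],"xyz":[-0.02,0,0.06],"grip":255},
  {"rot":[0,0,0],"xyz":[-0.02,0,0.09],"grip":255},
  {"rot":[0,0,0],"xyz":[-0.02,0,0.095],"grip":255},
  {"rot":[0,0,0],"xyz":[-0.02,0,0.095],"grip":255},
])

```text
clock: 5.45
tool_pos: [0.6324, -0.0151, 0.2292]
eef_rot: [0.707, 0.707, -0.001, -0.001]
contact_force: [0.3, -0.3, 0.8]
opening: 0.005
finger_force: 0.0
```

```bash
python3 - <<'E'
from h import *
print(r.get_state()["contact_force"],r.get_state()["tool_pos"])
a=r.snapshot("side")[75:240,220:380];b=r.snapshot("top")[130:255,180:290]
z=lambda i,w:cv2.resize(i[:,:,::-1],w,interpolation=cv2.INTER_CUBIC)
cv2.imwrite("pics/l2.png",np.hstack([z(a,(420,433)),z(b,(380,433))]))
E
```

```text
[ 0.31961993 -0.30149534  0.83816171] [ 0.63243938 -0.01514712  0.22923018]
```

View pics/l2.png

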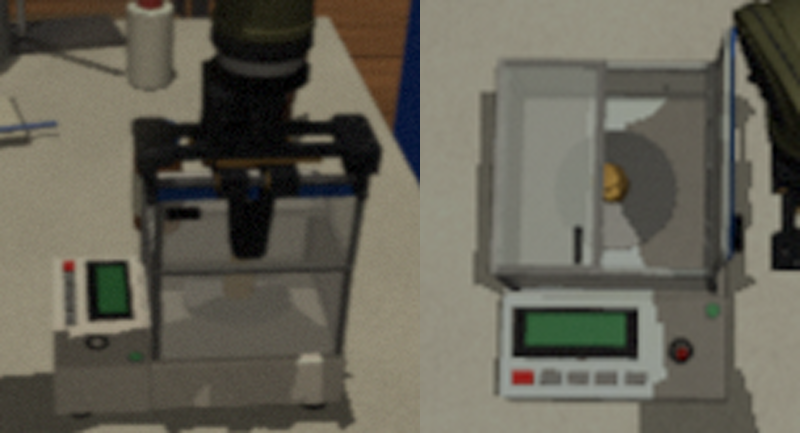

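The left flap now lies level with its tab flat at (578,245) in the top view. The right flap is upright with the blue lip at (732,140), and the fingers are outside it.

Emit:
carry_out([
  {"rot":[0,0,0],"xyz":[0.01,0,0],"grip":255},
  {"rot":[0,0,0],"xyz":[0.02,0,0],"grip":255},
  {"rot":[0,0,0],"xyz":[0.03,0,0],"grip":255},
  {"rot":[0,0,0],"xyz":[0.04,0,0],"grip":255},
  {"rot":[0,0,0],"xyz":[0.05,0,0],"grip":255},
  {"rot":[0,0,0],"xyz":[0.06,0,0],"grip":255},
  {"rot":[0,0,0],"xyz":[0.07,0,0],"grip":255},
  {"rot":[0,0,0],"xyz":[0.08,0,0],"grip":255},
])

```text
clock: 6.22
tool_pos: [0.6336, 0.066, 0.2307]
eef_rot: [0.707, 0.707, -0.0, 0.0]
contact_force: [0.5, -0.9, -0.6]
opening: 0.007
finger_force: 0.3
```

Emit:
carry_out([
  {"rot":[0,0,0],"xyz":[0.01,0,0],"grip":255},
  {"rot":[0,0,0],"xyz":[0.02,0,0.001],"grip":255},
  {"rot":[0,0,0],"xyz":[0.03,0,0.004],"grip":255},
  {"rot":[0,0,0],"xyz":[0.04,0,0.01],"grip":255},
  {"rot":[0,0,0],"xyz":[0.05,0,0.018],"grip":255},
  {"rot":[0,0,0],"xyz":[0.058,0,0.026],"grip":255},
  {"rot":[0,0,0],"xyz":[0.064,0,0.034],"grip":255},
  {"rot":[0,0,0],"xyz":[0.067,0,0.041],"grip":255},
])

```text
clock: 6.88
tool_pos: [0.633, 0.1336, 0.1884]
eef_rot: [0.707, 0.708, -0.0, -0.001]
contact_force: [0.2, 1.6, 0.3]
opening: 0.008
finger_force: 0.0
```

Emit:
carry_out([
  {"rot":[0,0,0],"xyz":[0,0,0.003],"grip":255},
  {"rot":[0,0,0],"xyz":[0,0,0.007],"grip":255},
  {"rot":[0,0,0],"xyz":[0,0,0.007],"grip":255},
  {"rot":[0,0,0],"xyz":[0,0,-0.035],"grip":255},
  {"rot":[0,0,0],"xyz":[-0.02,-0.01,-0.075],"grip":0},
  {"rot":[0,0,0],"xyz":[-0.06,-0.02,-0.08],"grip":0},
  {"rot":[0,0,0],"xyz":[-0.1,-0.03,-0.08],"grip":0},
  {"rot":[0,0,0],"xyz":[-0.14,-0.04,-0.08],"grip":0},
])

```text
clock: 7.55
tool_pos: [0.5942, -0.0079, 0.2715]
eef_rot: [0.707, 0.707, 0.001, 0.001]
contact_force: [0.8, -0.3, -0.6]
opening: 0.287
finger_force: 0.0
```

Emit:
carry_out([
  {"rot":[0,0,0],"xyz":[-0.04,-0.01,0],"grip":0},
  {"rot":[0,0,0],"xyz":[-0.08,-0.02,0],"grip":0},
  {"rot":[0,0,0],"xyz":[-0.12,-0.03,0],"grip":0},
  {"rot":[0,0,0],"xyz":[-0.16,-0.04,0],"grip":0},
  {"rot":[0,0,0],"xyz":[-0.2,-0.05,0],"grip":0},
  {"rot":[0,0,0],"xyz":[-0.24,-0.06,0],"grip":0},
  {"rot":[0,0,0],"xyz":[-0.28,-0.07,0],"grip":0},
  {"rot":[0,0,0],"xyz":[-0.315,-0.081,0],"grip":0},
])

```text
clock: 8.22
tool_pos: [0.5117, -0.3252, 0.2702]
eef_rot: [0.708, 0.706, -0.0, 0.001]
contact_force: [0.8, -0.4, -0.1]
opening: 0.89
finger_force: 0.0
```

Emit:
carry_out([
  {"rot":[0,0,0],"xyz":[0,0,0.03],"grip":0},
  {"rot":[0,0,0],"xyz":[0,0,0.04],"grip":0},
  {"rot":[0,0,0],"xyz":[0,0,0.04],"grip":0},
  {"rot":[0,0,0],"xyz":[0,0,0.04],"grip":0},
])

```text
clock: 8.55
tool_pos: [0.5134, -0.3198, 0.23]
eef_rot: [0.706, 0.708, 0.0, -0.001]
contact_force: [0.9, 0.3, 0.4]
opening: 1.0
finger_force: 0.0
```

```bash
python3 - <<'E'
from h import *
np.set_printoptions(precision=4,suppress=True)
s=r.get_state();print(s["tool_pos"],s["opening"])
c=cam("wrist");w=r.snapshot("wrist");t=r.snapshot("top");sd=r.snapshot("side")
cv2.imwrite("pics/w1full.png",w[:,:,::-1])
print(blobs(w,(3,150,60),(18,255,255),30))
print("exp top",proj(c,(.5135,-.323,.165)),"exp bottom",proj(c,(.5135,-.323,.085)))
z=lambda i,w:cv2.resize(i[:,:,::-1],w,interpolation=cv2.INTER_CUBIC)
top=np.hstack([z(sd[95:240,220:380],(331,300)),z(t[130:255,180:290],(264,300))])
cv2.imwrite("pics/w1.png",np.hstack([np.vstack([top,np.zeros((0,595,3),np.uint8)]),z(w,(205,300))]))
E
```

```text
[ 0.5134 -0.3198  0.23  ] 0.9996424276542548
[([269, 198, 20, 44, 691], [278.8, 220.5])]
exp top [279.0956 231.8282] exp bottom [278.9841 202.8722]
```

View pics/w1.png

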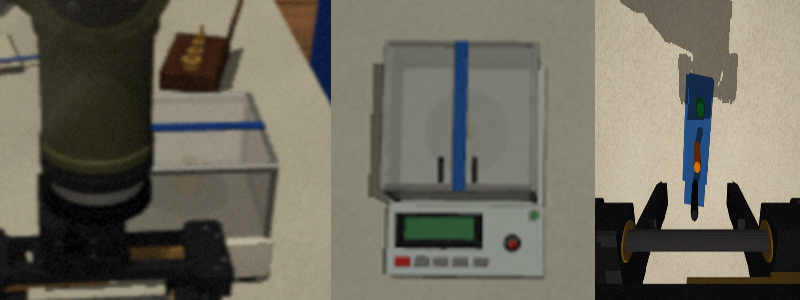

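View pics/w1full.png

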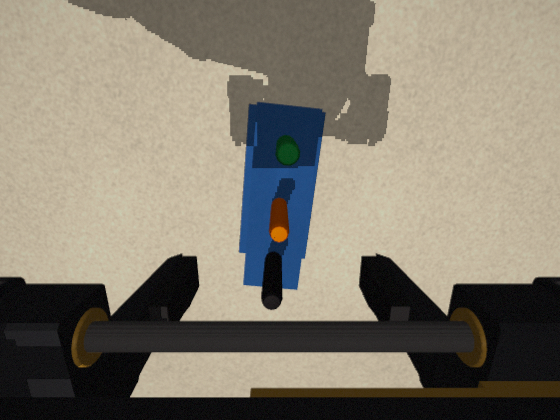

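Both flaps are shut with the blue lip lapping over in the top view at (460,115). In the wrist view the orange top is at (279,234), centred between the open fingers.

Emit:
carry_out([
  {"rot":[0,0,0],"xyz":[-0.003,0,0.03],"grip":0},
  {"rot":[0,0,0],"xyz":[-0.003,0,0.06],"grip":0},
  {"rot":[0,0,0],"xyz":[-0.003,0,0.09],"grip":0},
  {"rot":[0,0,0],"xyz":[-0.003,0,0.115],"grip":0},
  {"rot":[0,0,0],"xyz":[-0.003,0,0.115],"grip":0},
  {"rot":[0,0,0],"xyz":[-0.003,0,0.115],"grip":0},
])

```text
clock: 9.2
tool_pos: [0.5134, -0.3235, 0.115]
eef_rot: [0.707, 0.708, -0.0, -0.0]
contact_force: [-0.1, 0.2, -0.2]
opening: 1.002
finger_force: 0.0
```

Emit:
carry_out([
  {"rot":[0,0,0],"xyz":[0,0,0],"grip":255},
  {"rot":[0,0,0],"xyz":[0,0,0],"grip":255},
  {"rot":[0,0,0],"xyz":[0,0,0],"grip":255},
  {"rot":[0,0,0],"xyz":[0,0,0],"grip":255},
  {"rot":[0,0,0],"xyz":[0,0,0],"grip":255},
  {"rot":[0,0,0],"xyz":[0,0,0],"grip":255},
  {"rot":[0,0,0],"xyz":[0,0,0],"grip":255},
  {"rot":[0,0,0],"xyz":[0,0,0],"grip":255},
], squeeze=40)

```text
clock: 9.87
tool_pos: [0.513, -0.3244, 0.1148]
eef_rot: [0.707, 0.707, -0.0, 0.0]
contact_force: [-0.4, -0.4, -0.4]
opening: 0.417
finger_force: 0.0
```

Emit:
carry_out([
  {"rot":[0,0,0],"xyz":[0,0,0],"grip":255},
  {"rot":[0,0,0],"xyz":[0,0,0],"grip":255},
  {"rot":[0,0,0],"xyz":[0,0,0],"grip":255},
  {"rot":[0,0,0],"xyz":[0,0,0],"grip":255},
  {"rot":[0,0,0],"xyz":[0,0,0],"grip":255},
  {"rot":[0,0,0],"xyz":[0,0,0],"grip":255},
])

```text
clock: 10.37
tool_pos: [0.5129, -0.3243, 0.1147]
eef_rot: [0.707, 0.707, -0.0, -0.0]
contact_force: [-0.2, -0.3, -0.4]
opening: 0.169
finger_force: 40.0
```

Emit:
carry_out([
  {"rot":[0,0,0],"xyz":[0,0,-0.015],"grip":255},
  {"rot":[0,0,0],"xyz":[0,0,-0.035],"grip":255},
  {"rot":[0,0,0],"xyz":[0,0,-0.06],"grip":255},
  {"rot":[0,0,0],"xyz":[0,0,-0.09],"grip":255},
  {"rot":[0,0,0],"xyz":[0,0,-0.12],"grip":255},
  {"rot":[0,0,0],"xyz":[0,0,-0.15],"grip":255},
  {"rot":[0,0,0],"xyz":[0,0,-0.175],"grip":255},
  {"rot":[0,0,0],"xyz":[0,0,-0.185],"grip":255},
])

```text
clock: 11.03
tool_pos: [0.5146, -0.3246, 0.3035]
eef_rot: [0.707, 0.707, 0.001, 0.003]
contact_force: [1.3, -0.3, -0.3]
opening: 0.17
finger_force: 40.0
```

Emit:
carry_out([
  {"rot":[0,0,0],"xyz":[0.02,0,0],"grip":255},
  {"rot":[0,0,0],"xyz":[0.055,0,0],"grip":255},
  {"rot":[0,0,0],"xyz":[0.09,0,0],"grip":255},
  {"rot":[0,0,0],"xyz":[0.125,0,0],"grip":255},
  {"rot":[0,0,0],"xyz":[0.16,0,0],"grip":255},
  {"rot":[0,0,0],"xyz":[0.195,0,0],"grip":255},
  {"rot":[0,0,0],"xyz":[0.23,0,0],"grip":255},
  {"rot":[0,0,0],"xyz":[0.265,0,0],"grip":255},
])

```text
clock: 11.7
tool_pos: [0.5121, -0.058, 0.2988]
eef_rot: [0.707, 0.707, -0.001, -0.0]
contact_force: [-0.0, 0.6, -0.5]
opening: 0.17
finger_force: 40.0
```

Emit:
carry_out([
  {"rot":[0,0,0],"xyz":[0.035,0,0],"grip":255},
  {"rot":[0,0,0],"xyz":[0.07,0,0.01],"grip":255},
  {"rot":[0,0,0],"xyz":[0.1,0,0.03],"grip":255},
  {"rot":[0,0,0],"xyz":[0.13,0,0.055],"grip":255},
  {"rot":[0,0,0],"xyz":[0.15,-0.002,0.08],"grip":255},
  {"rot":[0,0,0],"xyz":[0.158,-0.002,0.1],"grip":255},
  {"rot":[0,0,0],"xyz":[0.158,-0.002,0.11],"grip":255},
  {"rot":[0,0,0],"xyz":[0.158,-0.002,0.11],"grip":255},
])

```text
clock: 12.37
tool_pos: [0.5092, 0.0978, 0.1872]
eef_rot: [0.707, 0.708, -0.003, -0.001]
contact_force: [-0.2, -0.1, -0.7]
opening: 0.173
finger_force: 40.0
```

Emit:
carry_out([
  {"rot":[0,0,0],"xyz":[0,0,0],"grip":255},
  {"rot":[0,0,0],"xyz":[0,0,0],"grip":255},
  {"rot":[0,0,0],"xyz":[0,0,0],"grip":255},
])

```text
clock: 12.62
tool_pos: [0.5119, 0.0977, 0.1908]
eef_rot: [0.708, 0.706, 0.001, 0.001]
contact_force: [-0.2, -0.0, -1.5]
opening: 0.165
finger_force: 40.0
```

```bash
python3 - <<'E'
from h import *
np.set_printoptions(precision=4,suppress=True)
s=r.get_state();print(s["tool_pos"],s["opening"],s["finger_force"])
c=cam("wrist");w=r.snapshot("wrist");sd=r.snapshot("side");t=r.snapshot("top")
z=lambda i,w:cv2.resize(i[:,:,::-1],w,interpolation=cv2.INTER_CUBIC)
cv2.imwrite("pics/h1.png",np.hstack([z(w[100:300,200:360],(400,500)),z(sd[130:240,220:300],(364,500))]))
cv2.imwrite("pics/h1w.png",w[:,:,::-1]);cv2.imwrite("pics/h1s.png",sd[:,:,::-1])
T=s["tool_pos"]-[0,0,.1]
for n in("wrist","side"):
    k=c if n=="wrist" else cam(n); print(n,"tip",proj(k,T),"hole",proj(k,(.5105,.0986,.065)))
E
```

```text
[0.5119 0.0977 0.1908] 0.1647584312923359 39.999538882111665
wrist tip [278.6958 213.3563] hole [277.129  203.9913]
side tip [256.2318 197.4384] hole [255.8313 205.6541]
```

View pics/h1.png

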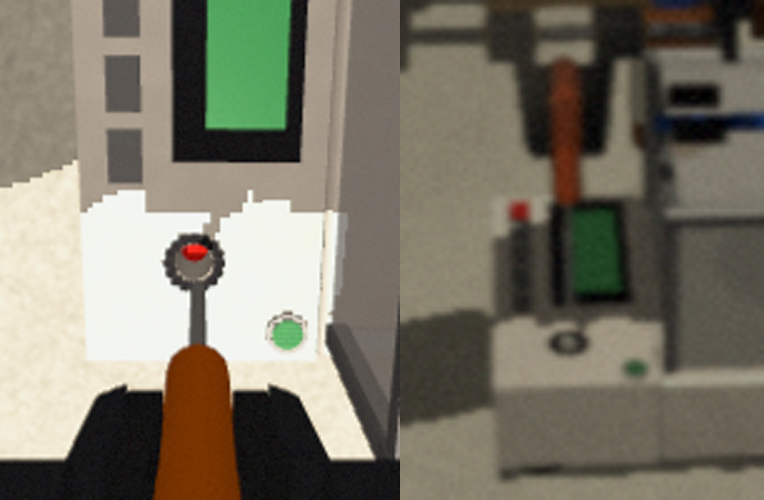

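The wrist crop shows the stylus tip at (278.8,213.2), matching the prediction. The hole centre at (277.6,204.8) fits (0.511,0.098), so the tip is already aligned.

Emit:
carry_out([
  {"rot":[0,0,0],"xyz":[0,-0.0005,0.008],"grip":255},
  {"rot":[0,0,0],"xyz":[0,-0.0005,0.016],"grip":255},
  {"rot":[0,0,0],"xyz":[0,-0.0005,0.022],"grip":255},
  {"rot":[0,0,0],"xyz":[0,-0.0005,0.028],"grip":255},
  {"rot":[0,0,0],"xyz":[0,-0.0005,0.034],"grip":255},
  {"rot":[0,0,0],"xyz":[0,-0.0005,0.04],"grip":255},
  {"rot":[0,0,0],"xyz":[0,-0.0005,0.043],"grip":255},
  {"rot":[0,0,0],"xyz":[0,-0.0005,0.043],"grip":255},
])

```text
clock: 13.43
tool_pos: [0.51, 0.0985, 0.1458]
eef_rot: [0.707, 0.707, -0.001, -0.0]
contact_force: [-1.0, -0.0, -1.0]
opening: 0.171
finger_force: 40.0
```

Emit:
carry_out([
  {"rot":[0,0,0],"xyz":[0,0,0.002],"grip":255},
  {"rot":[0,0,0],"xyz":[0,0,0.004],"grip":255},
  {"rot":[0,0,0],"xyz":[0,0,0.005],"grip":255},
  {"rot":[0,0,0],"xyz":[0,0,0.005],"grip":255},
], squeeze=50)

```text
clock: 13.77
tool_pos: [0.5107, 0.0988, 0.1419]
eef_rot: [0.707, 0.707, 0.0, 0.0]
contact_force: [-0.0, -0.2, 3.0]
opening: 0.166
finger_force: 50.0
```

Emit:
carry_out([
  {"rot":[0,0,0],"xyz":[0,0,0.001],"grip":255},
  {"rot":[0,0,0],"xyz":[0,0,0.002],"grip":255},
  {"rot":[0,0,0],"xyz":[0,0,0.003],"grip":255},
  {"rot":[0,0,0],"xyz":[0,0,0.003],"grip":255},
  {"rot":[0,0,0],"xyz":[0,0,0.003],"grip":255},
])

```text
clock: 14.18
tool_pos: [0.5108, 0.0989, 0.1392]
eef_rot: [0.707, 0.707, 0.0, 0.0]
contact_force: [-1.0, -0.8, 8.0]
opening: 0.169
finger_force: 50.0
```

Emit:
carry_out([
  {"rot":[0,0,0],"xyz":[0,0,0.001],"grip":255},
  {"rot":[0,0,0],"xyz":[0,0,0.001],"grip":255},
  {"rot":[0,0,0],"xyz":[0,0,0.001],"grip":255},
  {"rot":[0,0,0],"xyz":[0,0,0.001],"grip":255},
])

```text
clock: 14.52
tool_pos: [0.511, 0.099, 0.1389]
eef_rot: [0.707, 0.707, 0.001, 0.001]
contact_force: [-0.7, -0.5, 13.2]
opening: 0.166
finger_force: 50.0
```

```bash
python3 - <<'E'
from h import *
for i in range(4):
    s=r.get_state();w=r.snapshot("wrist" if i else "top")
    print(s["clock"],s["tool_pos"].round(4),s["contact_force"].round(1),s["opening"])
    if i==0:t=w
sd=r.snapshot("side")
z=lambda i,w:cv2.resize(i[:,:,::-1],w,interpolation=cv2.INTER_CUBIC)
cv2.imwrite("pics/f.png",np.hstack([z(w,(400,300)),z(t[120:260,120:440],(400,300))]))
E
```

```text
14.5167 [0.511  0.099  0.1389] [-0.7 -0.5 13.2] 0.16616469013641805
14.5667 [0.511  0.099  0.1389] [-2.4 -0.9 12.8] 0.1655395632525938
14.6167 [0.511  0.099  0.1389] [-1.9 -1.  14.1] 0.16383236592361247
14.6667 [0.5109 0.099  0.1389] [-1.9 -0.8 13.2] 0.17135222654349014
```

View pics/f.png

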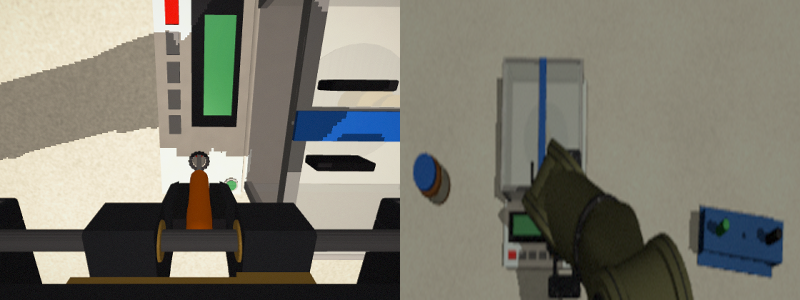

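The stylus is in the hole and against a hard stop at about 13 N. Both flaps are shut with the lip on top, and the bottle and the other two drivers are in place.

```bash
python3 -c "
from plant import r
print(r.finish_job())"
```

```text
the job is handed in; nothing more can be done
None
```

I shut the left flap and then the right, with its blue lip over the left, and handed the job in at about 14.7 s with the stylus still gripped and holding the button against its stop at about 13 N; the last pictures show the other drivers and bottle in place, though I did not re-check the weight once the flaps were shut.

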